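# Clamp the forearm trough and hold the wrist station's index plunger out

## Task

Get the wrist station ready for its next patient: by its black knob, slide the moving jaw up until the white forearm trough is clamped snugly between the two jaws (moving jaw's rubber pad visibly squeezed) but not crushed, and then pull the orange index plunger straight up as far as it goes, out of its hole in the round hand plate. Finish while still holding the plunger fully up, so that a colleague can turn the hand plate; do not turn the plate yourself, keep the trough clamped whenever the plunger is out, and leave the other things on and around the station where they stand.

Things in the scene. Friction and masses are not known exactly. Their poses are not given: they have to be found in the camera images.
- station: the wrist station, fixed to the table: an aluminium base plate 240 (x) by 410 (y) by 6 mm thick, carrying the jaws on its -y half and the hand plate with its plunger on its +y half. Origin: centre of the plate's underside, on the work surface; z up. The jaw slides along the station's own x. Highest parts: the two knobs described below (105 and 96 mm above the work surface); all else on it is under 60 mm high.
- jaw (a joint): travel of the moving jaw (m), 0 to 0.055: grows as it opens, towards the station's +x; closing is towards -x. The gap between the fixed jaw's face and the moving jaw's uncompressed pad is 72 mm + this value, and the trough is 84 mm wide, so the pad and both jaws all touch it squarely at about 0.012, and the pad is squeezed below that. The slide has about 8 N of friction and stays where it is left.
- jaw_knob (a point): centre of the moving jaw's black round knob: upright cylinder, 24 mm diameter, 30 mm tall (15 mm either way of this point), on a 12 mm stem, 90 mm above the work surface; it stands 36 mm behind (station +x of) the pad's face and moves with the jaw. Jaws (44 mm) and trough are well below it.
- jaw_pad (a joint): how far the black rubber pad on the moving jaw is squeezed in (m): 0 free, 0.005 fully; about 1.5 N at first and 1.5 N more per mm. The jaw's friction holds the squeeze when the knob is let go.
- fixed_jaw: the fixed jaw, black rubber face on an aluminium angle 70 mm wide, 44 mm high. Its origin coincides with the station's; its face looks to station +x, at station x = -0.085, y from -0.130 to -0.060.
- trough: the white forearm trough with a grey liner, an open gutter 84 mm wide (its x), 150 mm long (its y), 46 mm high, about 0.25 kg, lying loose on the base plate between the jaws (its long sides along the jaw faces, a few mm off the fixed jaw). The jaw first pushes it along the plate (2 to 4 N) until it is square against the fixed jaw; only then is it clamped. Origin: centre of its underside.
- plunger (a joint): how far the index plunger is pulled up (m): 0 seated, the 8 mm pin tip 8 mm deep in its hole in the hand plate; 0.014 fully back against its stop. A spring pulls it down with about 5.5 N seated and 12 N fully back.
- plunger_knob (a point): centre of the grip of the orange plunger knob: upright cylinder 28 mm diameter, 21 mm tall (11 mm up and 10 mm down from this point), 85 mm above the work surface when seated; it moves with the plunger. It sits over the sleeve of an aluminium bracket whose arm has its top 50 mm above the work surface.
- turn_plate (a joint): turn of the hand plate (rad), 0 as found, counterclockwise from above positive. Locked by the plunger's pin; turns easily once the pin is out.
- plate_center (a point): centre of the upper face of the hand plate: an aluminium disc of 136 mm diameter, 28 mm above the work surface, with a white palm dome and four orange finger pegs, none higher than 60 mm.
- tub: bystander: green putty tub with a white lid, 39 mm diameter, 36 mm high, standing on the base plate. Origin: centre of its underside.
- cones_mid (a point): bystander: stack of coloured therapy cones, 72 mm diameter, 125 mm high, on the table off the station's +y end. This point: its centre, 60 mm up.
- grip_mid (a point): bystander: spare white hand grip standing upright, 36 mm diameter, 112 mm high, on the table off the station's +x edge. This point: its centre, 50 mm up.
- dynamometer: bystander: hand dynamometer with a round dial lying flat, about 85 by 160 mm, 28 mm high, on the table off the station's -y end. Origin: near its middle, on its underside.
- spare_trough: bystander: grey child's trough with a blue liner, 64 by 110 mm, 38 mm high, on the table off the station's +x edge. Origin: centre of its underside.
Not all that is in view belongs to the job. Leave any pink or yellow look-alike of the trough alone.

How it is judged:
On the way, in this order (a step that is already met when the one before it is completed fails the run):
1. the trough is clamped between the two jaws, pad squeezed (contact force between jaw_pad and trough above 2 N and contact force between fixed_jaw and trough above 0.5 N), for 0.3 s.
2. the plunger is pulled fully back by the fingers (value of joint plunger above 0.012 m and contact force between the fingers and plunger above 2 N), for 0.3 s.
At the end, for the whole second after the job is handed in: The fingers hold the plunger within 2 mm of fully back (over 12 mm of its 14 mm), the trough is still flat on the base plate and clamped (over 2 N from the moving jaw's pad, over 0.5 N on the fixed jaw), and the hand plate has turned less than 0.1 rad (all of step 1 and all of step 2 and value of joint turn_plate between -0.1 and 0.1 rad and angle between trough's own z axis and vertical below 0.08 rad and z of trough in the frame of station below 0.011 m); the arm keeps its last pose, push and grip.
It fails at once if the trough is crushed: more than 45 N between the moving jaw's pad and it (contact force between jaw_pad and trough above 45 N).
It fails at once if the plunger is pulled more than 8 mm while the trough is not clamped (value of joint plunger above 0.008 m and contact force between jaw_pad and trough below 0.5 N).
It fails at once if the hand plate is turned by more than 0.2 rad (value of joint turn_plate above 0.2 rad or value of joint turn_plate below -0.2 rad).
It fails at once if another thing on or around the station is moved by more than 25 mm (distance of any of tub, cones_mid, grip_mid, dynamometer, spare_trough from where it was at the start of the episode above 0.025 m).
It also fails if it takes over 56 s, if anything falls off the work surface, if the arm or the gripper's body presses on something with over 40 N, if the wrist force passes 120 N, or if a joint passes its speed limit or range.

## Robot

A 6-joint arm with a two-finger parallel gripper is mounted at the origin on the work surface. World frame = base frame: x ahead of the robot, y to its left, z up, the work surface at z = 0. Lengths are in m, angles in rad, forces in N, time in s.
With the tool pointing down it reaches from about 0.325 to 0.85 m from the base axis. Payload 4.4 kg.
Tool frame: the origin (TCP) lies at the very end of the fingers, on their centre line; the grasp point (between the pads) lies 19 mm behind it; z points along the fingers, y is the direction in which the jaws open and shut (so a half turn about z gives the same grasp; the last joint's range is limited). The gripper opens to 94 mm and grips with 3 to 60 N. Pads are 16 mm wide; open, the fingers measure 119 mm over their backs; the gripper's body (75 mm by 177 mm) begins 78 mm behind the grasp point.
Start: joints at [-0.15, 0.207, 1.542, -0, 1.393, -0.15], TCP at [0.575, -0, 0.183] pointing down, gripper open.
Joint ranges: [-2.73, 2.73], [-0.86, 2.22], [0.23, 2.46], [-1.11, 4.25], [0.08, 2.63], [-2.82, 2.82]. Speed limits (rad/s): [2.79, 2.79, 3.14, 3.14, 3.14, 3.14].

## Interface

Orientations are given as [roll, pitch, yaw] about the fixed x, y, z axes, in that order (R = Rz(yaw) Ry(pitch) Rx(roll)).
In Python, from workcell import get_state, viewer, ticket, finder gives the robot as it stands.
- The arm moves only by the tool carry_out, never from a script. Its argument "motion" is a list of rows, each an object of numbers: "x", "y", "z": the shift along the tool's x, y, z in units of 25 mm (1.0 is 25 mm); "ax", "ay", "az": the turn, a rotation vector about the tool's x, y, z in units of 4 degrees (1.0 is 4 degrees); "jaw": the closure, from -1 (fully open) to 1 (shut), so that 0 is half open. In form: [{"x": .., "y": .., "z": .., "ax": .., "ay": .., "az": .., "jaw": ..}, ...]. A call has 1 to 20 rows; each row shifts and turns the commanded pose from where the row before left it, along the tool's axes as they then stand; what a row does not reach is not made up. A row lasts 1/8 s, in which the tool goes at most 62.5 mm and 10.7 degrees, less where a joint would pass 70% of its speed; a pose out of reach is approached as far as the arm can. A call with a number of a shift or a turn outside -1 to 1 is refused whole. A call with a gripper value outside its range is refused whole. The fingers move at their own pace and stop on an object; "squeeze" is the grip in N (left out, the last holds). Time passes only in rows, so rows that do not move let the fingers close. It gives the time, the measured TCP pose, the force and the opening at its end, in the units of the state.
- get_state(): the state, without advancing time (a new reading comes with each control period).
- viewer.snapshot(name): name is "scene" or "side" or "wrist"; returns the picture (420x560x3 uint8, red, green, blue); there is no depth.
- viewer.camera_params(name): a dict with "mtx" (3x3 intrinsics, pixels), "distortion" ([k1, k2, p1, p2, k3] as OpenCV has them; the pictures are not rectified), "R" (3x3) and "t" (3): a world point X has camera coordinates R X + t. Camera axes: x right, y down, z forward; pixel columns grow to the right and rows downward; lengths in m; the calibration is good to about 2 mm. A picture is of the moment at which its call begins: read the wrist's pose just before it. camera_params takes no time and is no camera call; for the wrist camera it gives the pose at the moment of the call.
- ticket.close_job(): hands the job in, once; it reports no verdict.
Trained networks look in the newest picture that a camera, given by its name, has taken for a name from the list of things; names that differ only in an ending like _2 or _b are one class to them, and where a whole thing is asked for, a point or a joint stands for the part that bears it (a point fixed in the world has none). Each returns a list of dicts, best first, with "conf" (0 to 1); they miss things now and then, are a little off and sometimes report something else, mostly with a low value. They report only what shows in the picture. A call takes as long as a camera call. They do not tell look-alikes from the thing itself.
- finder.recognise(camera, name): "extent" ([left, top, right, bottom] in pixels, round what is visible of it).
- finder.silhouettes(camera, name): "mask" (420x560 bool, what is visible of it) and "extent" ([left, top, right, bottom] in pixels, round what is visible of it).
- finder.landmark_of(camera, name): "centre" ([row, column] in pixels: a listed point, or the origin of a listed thing).
The state is a dict: "clock": time; "joints": joint angles; "qd": joint speeds; "joint_torque": joint torques, N m; "tcp_pos": TCP position; "tool_rot": TCP orientation; "ft_force": force on the tool from outside, world axes, zero at the start; "wrist_torque": the same for the moment, N m; "finger_gap": opening from 0.0 (shut) to 1.0 (fully open).
Only numpy, scipy, OpenCV 4.12 (cv2) and the standard library are available. Lean on these libraries where they do the work, as an engineer would, in place of code of your own. Each camera call takes 0.05 s, during which the arm holds its last target.

## Working session

There is one attempt and no reset: what is moved stays moved. The work goes in short steps, Python scripts to look and compute and a tool call to move; the robot and the scene stay as the last step left them, time stands still between calls to the robot, and variables do not carry over. Pictures are saved under pics/ and viewed, and the job is handed in when it is done.

Besides the shell and the picture viewer there is one more tool, called after ">>>" as name(argument=value, ...) on one line, values as JSON. carry_out: Moves the arm, as the interface text tells. Its arguments: {"type":"object","properties":{"motion":{"type":"array","items":{"type":"object","properties":{"x":{"type":"number","minimum":-1,"maximum":1},"y":{"type":"number","minimum":-1,"maximum":1},"z":{"type":"number","minimum":-1,"maximum":1},"ax":{"type":"number","minimum":-1,"maximum":1},"ay":{"type":"number","minimum":-1,"maximum":1},"az":{"type":"number","minimum":-1,"maximum":1},"jaw":{"type":"number"}}}},"squeeze":{"type":"number"}},"required":["motion"]}

```bash
ls; mkdir -p pics
python3 - <<'E'
from workcell import get_state, viewer, ticket, finder
import cv2
for c in ["scene","side"]:
    im=viewer.snapshot(c); cv2.imwrite(f"pics/{c}0.png",im[:,:,::-1])
    for n in ["jaw_knob","plunger_knob","station","trough","plate_center","tub","grip_mid","cones_mid"]:
        print(c,n,[( [round(v) for v in d["centre"]],round(d["conf"],2)) for d in finder.landmark_of(c,n)][:3])
print(get_state())
E
```

```text
pics
scene jaw_knob [([226, 243], 0.67)]
scene plunger_knob [([212, 314], 0.52)]
scene station [([221, 271], 0.73), ([223, 241], 0.38)]
scene trough [([192, 156], 0.9), ([221, 242], 0.83), ([312, 185], 0.65)]
scene plate_center [([209, 309], 0.88), ([203, 352], 0.35)]
scene tub [([227, 276], 0.5)]
scene grip_mid [([273, 229], 0.7)]
scene cones_mid [([206, 354], 0.85), ([211, 308], 0.49)]
side jaw_knob [([251, 318], 0.7)]
side plunger_knob [([196, 296], 0.46), ([212, 276], 0.18)]
side station [([283, 283], 0.66)]
side trough [([283, 282], 0.91), ([333, 429], 0.82), ([401, 196], 0.72)]
side plate_center [([213, 276], 0.56), ([283, 281], 0.43)]
side tub [([246, 290], 0.53)]
side grip_mid [([278, 373], 0.98)]
side cones_mid [([172, 279], 0.64)]
{'clock': 0.9, 'joints': array([-1.50523766e-01,  2.06565703e-01,  1.54149145e+00,  2.30607264e-06,
        1.39351850e+00, -1.50482918e-01]), 'qd': array([-7.46553267e-04, -3.73883372e-04, -9.82646935e-05,  6.70252397e-04,
       -2.31639675e-04,  8.54314591e-04]), 'joint_torque': array([ 5.98376810e-04, -3.70875406e+01, -2.81764412e+01,  6.99435663e-02,
        2.73558812e-02, -6.81195633e-07]), 'tcp_pos': array([ 5.75003116e-01, -2.46157905e-05,  1.82670233e-01]), 'tool_rot': array([3.14157550e+00, 3.04393440e-07, 1.57075507e+00]), 'ft_force': array([0.2601149 , 0.95658613, 0.21854346]), 'wrist_torque': array([0.01356217, 0.08329129, 0.0378525 ]), 'finger_gap': 0.9959958506154973}
```

View pics/scene0.png

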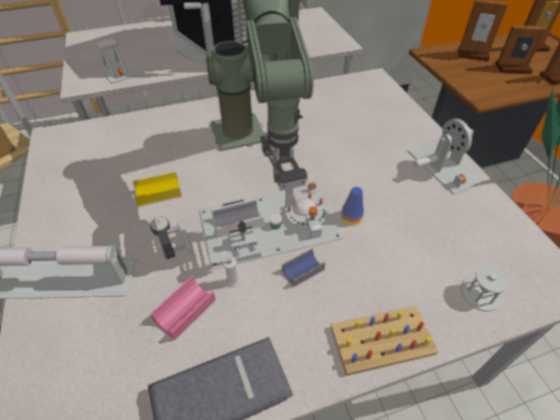

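View pics/side0.png

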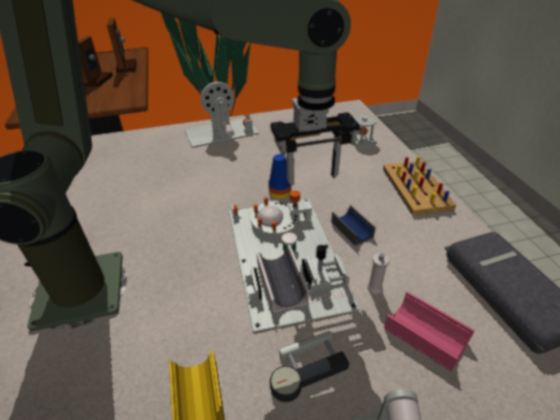

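The scene view shows the station at about (270,225): black knob at (243,227), white trough at (238,213), orange plunger knob at (314,212), and the cones at (354,206). The yellow trough at (158,188) and the pink one at (185,307) are decoys. I'll take close crops and triangulate.

```bash
cat > h.py <<'E'
from workcell import get_state, viewer, ticket, finder
import numpy as np, cv2
def ray(c,rc,P=None):
    p=P or viewer.camera_params(c)
    K=np.array(p["mtx"],float);D=np.array(p["distortion"],float);R=np.array(p["R"]);t=np.array(p["t"])
    u=cv2.undistortPoints(np.array([[[rc[1],rc[0]]]],float),K,D)[0,0]
    d=R.T@np.array([u[0],u[1],1.0]);return -R.T@t,d/np.linalg.norm(d)
def atz(c,rc,z,P=None):
    o,d=ray(c,rc,P);return o+d*(z-o[2])/d[2]
def tri(obs):
    A=np.zeros((3,3));b=np.zeros(3)
    for o,d in obs:
        M=np.eye(3)-np.outer(d,d);A+=M;b+=M@o
    return np.linalg.solve(A,b)
def proj(c,X,P=None):
    p=P or viewer.camera_params(c)
    r=cv2.projectPoints(np.array([X],float),cv2.Rodrigues(np.array(p["R"],float))[0],np.array(p["t"],float),np.array(p["mtx"],float),np.array(p["distortion"],float))[0][0,0]
    return r[::-1]
E
python3 - <<'E'
from h import *
np.set_printoptions(precision=4,suppress=True)
obs={"jaw_knob":((226,243),(251,318),.09),"plunger_knob":((212,314),(196,296),.085),"plate":((209,309),(213,276),.028),"grip":((273,229),(278,373),.05),"cones":((206,354),(172,279),.06)}
for k,(a,b,z) in obs.items():
    print(k,tri([ray("scene",a),ray("side",b)]),atz("scene",a,z),atz("side",b,z))
s=viewer.snapshot("scene");cv2.imwrite("pics/s1.png",cv2.resize(s[170:290,180:380,::-1],None,fx=4,fy=4,interpolation=cv2.INTER_CUBIC))
s=viewer.snapshot("side");cv2.imwrite("pics/d1.png",cv2.resize(s[170:320,210:410,::-1],None,fx=4,fy=4,interpolation=cv2.INTER_CUBIC))
s=viewer.snapshot("wrist");cv2.imwrite("pics/w1.png",s[:,:,::-1])
for n in ["jaw_knob","plunger_knob","station","trough","plate_center","tub"]:
    print(n,[( [round(v) for v in d["centre"]],round(d["conf"],2)) for d in finder.landmark_of("wrist",n)][:3])
E
```

```text
jaw_knob [ 0.554  -0.1119  0.0855] [ 0.5574 -0.1123  0.09  ] [ 0.5524 -0.1164  0.09  ]
plunger_knob [0.5655 0.1061 0.0806] [0.5673 0.106  0.085 ] [0.5642 0.098  0.085 ]
plate [0.5092 0.1131 0.0299] [0.5041 0.117  0.028 ] [0.5108 0.1103 0.028 ]
grip [ 0.6648 -0.1835  0.0358] [ 0.6755 -0.1857  0.05  ] [ 0.6573 -0.1922  0.05  ]
cones [0.5589 0.2486 0.0607] [0.563  0.2446 0.06  ] [0.5581 0.2569 0.06  ]
jaw_knob [([326, 257], 0.58)]
plunger_knob [([328, 256], 0.75), ([76, 257], 0.69)]
station [([199, 206], 0.6)]
trough [([283, 181], 0.84)]
plate_center [([80, 200], 0.57), ([188, 220], 0.57)]
tub [([186, 221], 0.9)]
```

View pics/s1.png

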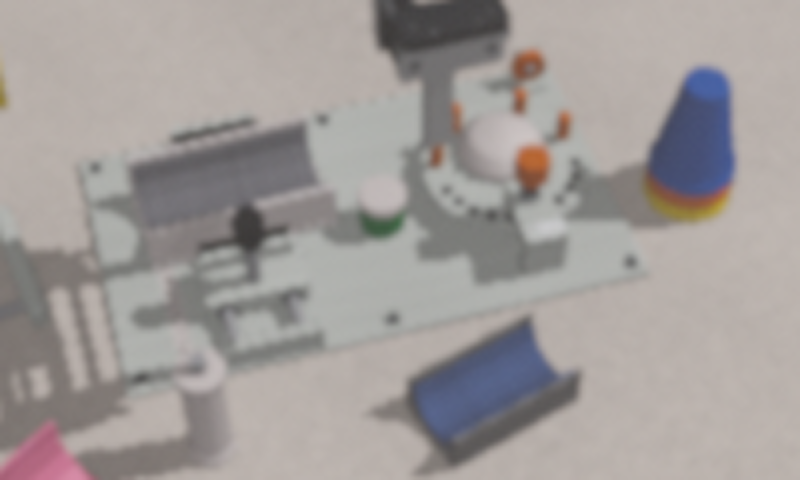

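View pics/d1.png

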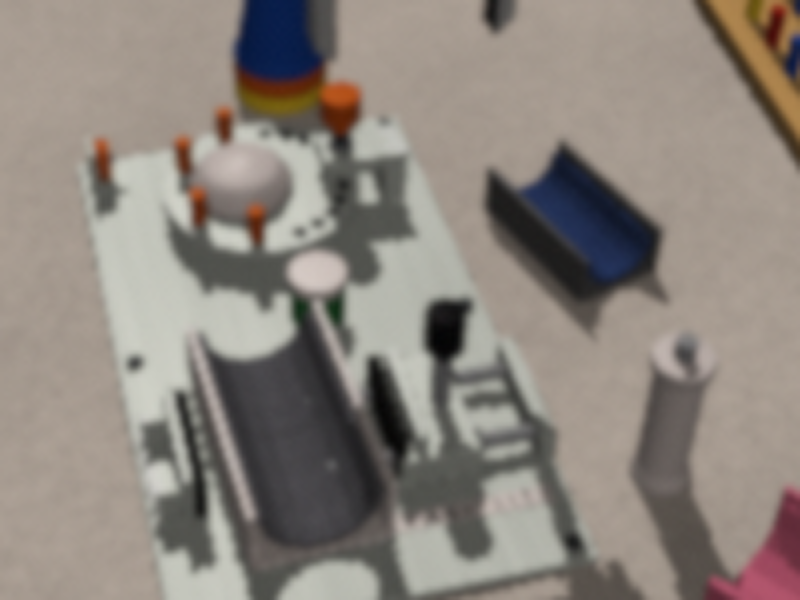

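View pics/w1.png

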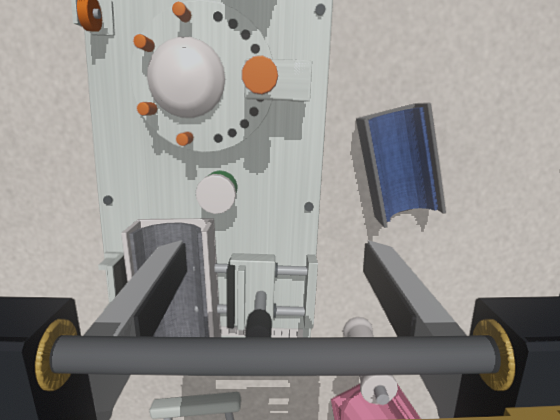

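The wrist view shows the plunger knob at (row 75, col 260), the jaw knob near (325,258), the tub at (190,217), and base bolts at (10,320), (207,309) and (200,108). Next I'll compute the station yaw and knob positions.

Run:
```python
from h import *
np.set_printoptions(precision=4,suppress=True)
P=viewer.camera_params("wrist")
b=[atz("wrist",rc,.006,P) for rc in [(10,320),(207,309),(200,108)]]
print(b, np.arctan2(*( (b[0]-b[1])[:2]*[-1,1])), np.arctan2(*( (b[1]-b[2])[:2][::-1])))
print("plunger top",atz("wrist",(75,260),.096,P),"jaw?",atz("wrist",(326,257),.09,P),"tub lid",atz("wrist",(191,216),.042,P))
print("pad face top",atz("wrist",(268,234),.044,P),"trough +x edge top",atz("wrist",(230,211),.052,P),atz("wrist",(265,212),.052,P))
print("fixed jaw",atz("wrist",(265,124),.044,P))
print(tri([ray("scene",(226,243)),ray("side",(251,318)),ray("wrist",(326,257))]),tri([ray("scene",(211,313)),ray("side",(196,296)),ray("wrist",(75,260))]))
s=cv2.imread("pics/w1.png");cv2.imwrite("pics/w1c.png",cv2.resize(s[220:370,100:300],None,fx=4,fy=4,interpolation=cv2.INTER_CUBIC))
```

```text
[array([0.6161, 0.1671, 0.006 ]), array([ 0.6101, -0.0274,  0.006 ]), array([ 0.3923, -0.0196,  0.006 ])] -0.03097157521518268 -0.03561340644670323
plunger top [0.5619 0.1005 0.096 ] jaw? [ 0.5567 -0.1189  0.09  ] tub lid [ 0.5163 -0.0015  0.042 ]
pad face top [ 0.5316 -0.0815  0.044 ] trough +x edge top [ 0.5115 -0.0379  0.052 ] [ 0.5107 -0.0746  0.052 ]
fixed jaw [ 0.4186 -0.0787  0.044 ]
[ 0.5555 -0.1151  0.0898] [0.5631 0.1022 0.084 ]
```

View pics/w1c.png

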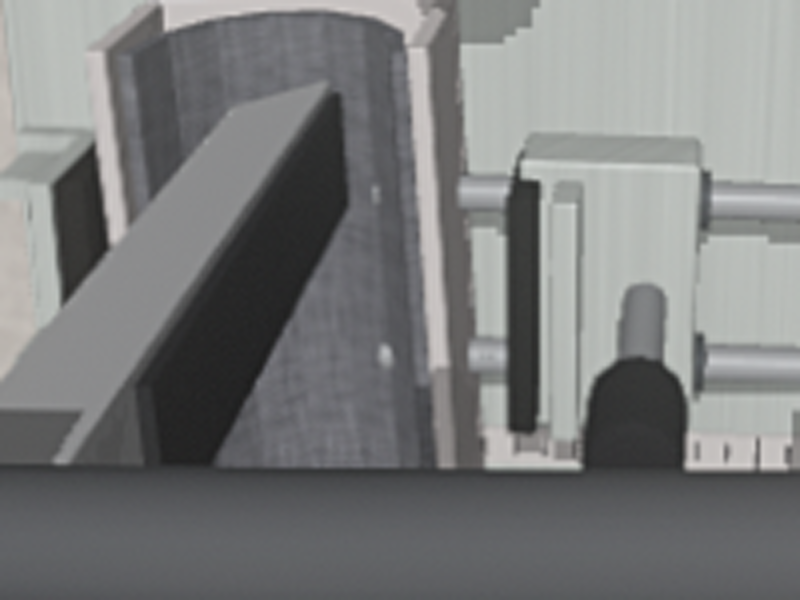

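>>> carry_out(motion=[{"az": 0.47, "jaw": -1}, {"x": -0.95, "y": -0.11}, {"x": -0.95, "y": -0.11}, {"x": -0.95, "y": -0.11}, {"x": -0.95, "y": -0.11}, {"x": -0.95, "y": -0.11}, {"z": 0.8}, {"z": 0.8}, {"z": 0.7}, {}])

```text
schema error: expected keys x, y, z, ax, ay, az, jaw
```

Run:
```python
from h import *
np.set_printoptions(precision=4,suppress=True)
print(get_state())
for c,(a,b,e,f) in {"scene":(170,290,180,380),"side":(170,320,210,410)}.items():
    s=viewer.snapshot(c);cv2.imwrite(f"pics/{c}2.png",cv2.resize(s[a:b,e:f,::-1],None,fx=4,fy=4,interpolation=cv2.INTER_CUBIC))
    print(c,[d for d in finder.landmark_of(c,"jaw_knob")])
s=viewer.snapshot("wrist");cv2.imwrite("pics/w2.png",s[:,:,::-1])
t=get_state()["tcp_pos"];print([(proj(c,t)) for c in ["wrist","scene","side"]])
```

```text
{'clock': 1.35, 'joints': array([-0.1505,  0.2066,  1.5415, -0.    ,  1.3935, -0.1505]), 'qd': array([-0.0003,  0.0004, -0.0002,  0.0003,  0.0005,  0.0003]), 'joint_torque': array([ -0.    , -37.0882, -28.1756,   0.07  ,   0.0275,  -0.    ]), 'tcp_pos': array([ 0.575 , -0.    ,  0.1826]), 'tool_rot': array([-3.1415,  0.    ,  1.5708]), 'ft_force': array([1.3153, 0.3639, 0.4533]), 'wrist_torque': array([ 0.0195, -0.0054,  0.0004]), 'finger_gap': 1.0004497597305781}
scene [{'centre': [225.1, 243.1], 'conf': 0.81}]
side [{'centre': [253.5, 319.4], 'conf': 0.7}]
[array([241.3929, 277.8946]), array([199.5345, 281.4799]), array([186.6352, 312.6974])]
```

View pics/w2.png

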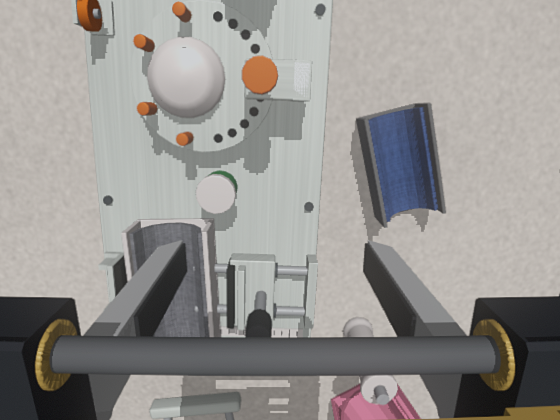

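View pics/side2.png

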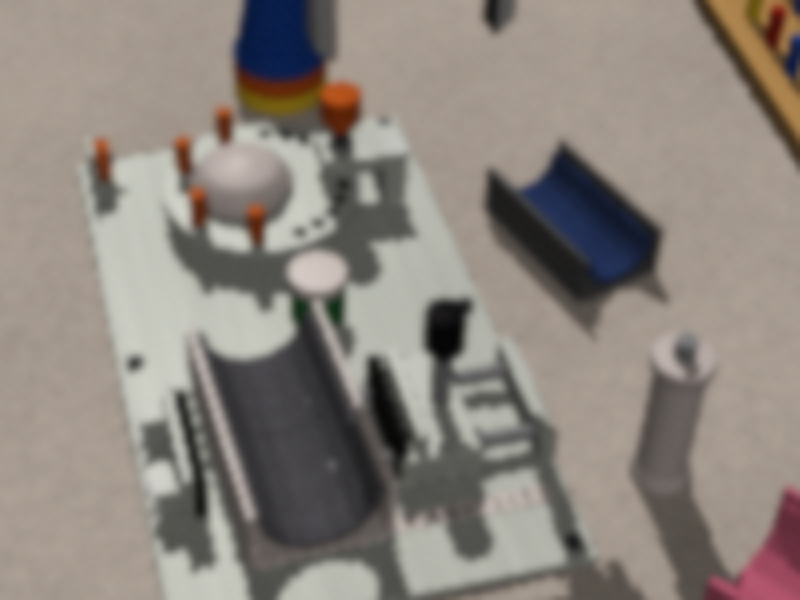

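View pics/scene2.png

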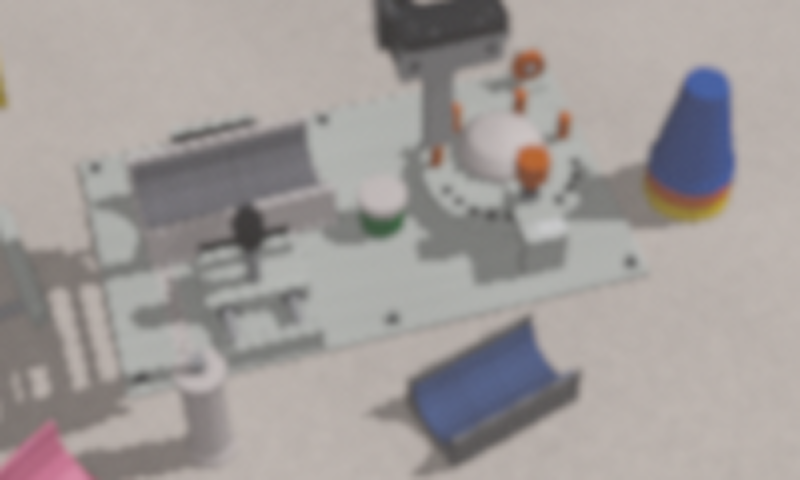

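The call was refused because every key is required, so nothing moved. The black knob is at scene (227,242) / side (252,321). The plunger knob is the orange one over the bracket, at scene (211,313). The orange piece at the plate corner, scene (186,312), isn't it.

>>> carry_out(motion=[{"x": 0, "y": 0, "z": 0, "ax": 0, "ay": 0, "az": 0.47, "jaw": -1}, {"x": -0.95, "y": -0.11, "z": 0, "ax": 0, "ay": 0, "az": 0, "jaw": -1}, {"x": -0.95, "y": -0.11, "z": 0, "ax": 0, "ay": 0, "az": 0, "jaw": -1}, {"x": -0.95, "y": -0.11, "z": 0, "ax": 0, "ay": 0, "az": 0, "jaw": -1}, {"x": -0.95, "y": -0.11, "z": 0, "ax": 0, "ay": 0, "az": 0, "jaw": -1}, {"x": -0.95, "y": -0.11, "z": 0, "ax": 0, "ay": 0, "az": 0, "jaw": -1}, {"x": 0, "y": 0, "z": 0.8, "ax": 0, "ay": 0, "az": 0, "jaw": -1}, {"x": 0, "y": 0, "z": 0.8, "ax": 0, "ay": 0, "az": 0, "jaw": -1}, {"x": 0, "y": 0, "z": 0.7, "ax": 0, "ay": 0, "az": 0, "jaw": -1}, {"x": 0, "y": 0, "z": 0, "ax": 0, "ay": 0, "az": 0, "jaw": -1}], squeeze=25)

```text
clock: 2.85
tcp_pos: [0.556, -0.1176, 0.1233]
tool_rot: [-3.138, -0.001, 1.538]
ft_force: [-0.8, -0.1, 1.0]
finger_gap: 1.004
```

```bash
cat > look.py <<'E'
import sys
from h import *
np.set_printoptions(precision=4,suppress=True)
n=sys.argv[1]; st=get_state()
print(st["clock"],st["tcp_pos"],st["tool_rot"],st["ft_force"],st["finger_gap"])
A=cv2.resize(viewer.snapshot("scene")[170:290,180:380,::-1],(500,300),interpolation=cv2.INTER_CUBIC)
B=cv2.resize(viewer.snapshot("side")[170:320,210:410,::-1],(400,300),interpolation=cv2.INTER_CUBIC)
w=viewer.snapshot("wrist")[:,:,::-1]
cv2.imwrite(f"pics/{n}_s.png",cv2.resize(np.hstack([A[:,:400],B]),(800,300)))
cv2.imwrite(f"pics/{n}_w.png",w)
print([(c,proj(c,st["tcp_pos"])) for c in ["wrist","scene","side"]])
E
python3 look.py a
```

```text
2.85 [ 0.556  -0.1176  0.1233] [-3.1379 -0.0012  1.5377] [-0.8244 -0.1158  0.9608] 1.003762221252082
[('wrist', array([238.6374, 274.3531])), ('scene', array([218.6238, 240.2137])), ('side', array([240.4068, 320.3845]))]
```

View pics/a_s.png

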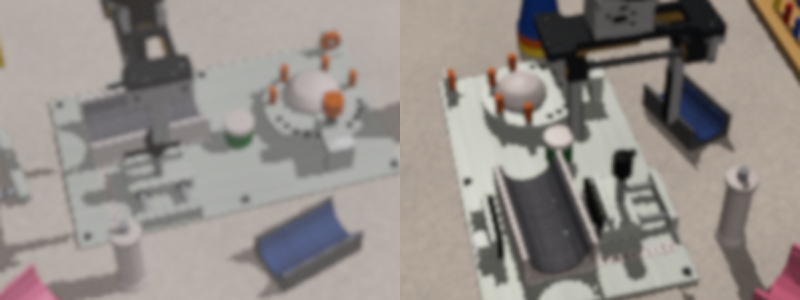

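View pics/a_w.png

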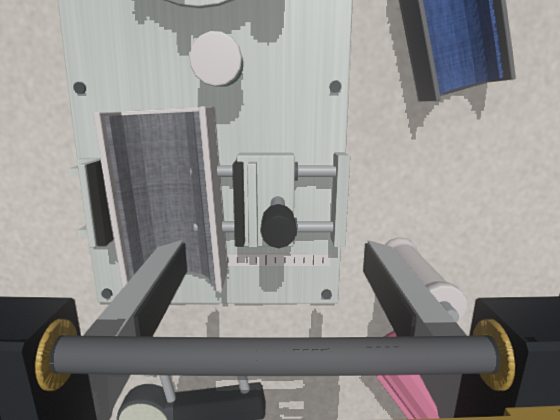

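Run:
```python
from h import *
np.set_printoptions(precision=4,suppress=True)
P=viewer.camera_params("wrist")
print("knob",atz("wrist",(220,278),.105,P),atz("wrist",(226,278),.095,P),[ (d["centre"],d["conf"]) for d in finder.landmark_of("wrist","jaw_knob")])
s=finder.silhouettes("wrist","jaw_knob");print([(d["extent"],d["conf"]) for d in s])
b=[atz("wrist",rc,.006,P) for rc in [(88,80),(88,335),(294,107),(295,327)]];print(b)
print("fixed face",atz("wrist",(162,102),.044,P),atz("wrist",(205,113),.044,P),"pad face",atz("wrist",(163,234),.044,P))
```

```text
knob [ 0.5585 -0.1117  0.105 ] [ 0.5584 -0.1191  0.095 ] [([224.0, 277.9], 0.59)]
[([231.1, 152.6, 297.2, 248.3], 0.81), ([94.0, 106.3, 227.3, 296.3], 0.22)]
[array([ 0.3925, -0.0191,  0.006 ]), array([ 0.6104, -0.0273,  0.006 ]), array([ 0.3862, -0.2146,  0.006 ]), array([ 0.6046, -0.222 ,  0.006 ])]
fixed face [ 0.4207 -0.0784  0.044 ] [ 0.4243 -0.1138  0.044 ] pad face [ 0.5254 -0.0829  0.044 ]
```

>>> carry_out(motion=[{"x": 0, "y": 0.1, "z": 0.7, "ax": 0, "ay": 0, "az": 0, "jaw": -1}, {"x": 0, "y": 0, "z": 0.7, "ax": 0, "ay": 0, "az": 0, "jaw": -1}, {"x": 0, "y": 0, "z": 0.6, "ax": 0, "ay": 0, "az": 0, "jaw": -1}, {"x": 0, "y": 0, "z": 0, "ax": 0, "ay": 0, "az": 0, "jaw": 1}, {"x": 0, "y": 0, "z": 0, "ax": 0, "ay": 0, "az": 0, "jaw": 1}, {"x": 0, "y": 0, "z": 0, "ax": 0, "ay": 0, "az": 0, "jaw": 1}, {"x": 0, "y": 0, "z": 0, "ax": 0, "ay": 0, "az": 0, "jaw": 1}, {"x": 0, "y": 0, "z": 0, "ax": 0, "ay": 0, "az": 0, "jaw": 1}, {"x": 0, "y": 0, "z": 0, "ax": 0, "ay": 0, "az": 0, "jaw": 1}], squeeze=25)

```text
clock: 4.22
tcp_pos: [0.5599, -0.1183, 0.0753]
tool_rot: [3.141, 0.0, 1.538]
ft_force: [0.5, 0.4, 0.1]
finger_gap: 0.396
```

```bash
python3 look.py b
```

```text
4.225 [ 0.5599 -0.1183  0.0753] [3.1413 0.0001 1.538 ] [0.4554 0.4472 0.1423] 0.39608534648789634
[('wrist', array([241.3884, 278.0916])), ('scene', array([230.3107, 241.5891])), ('side', array([255.4788, 321.1243]))]
```

View pics/b_s.png

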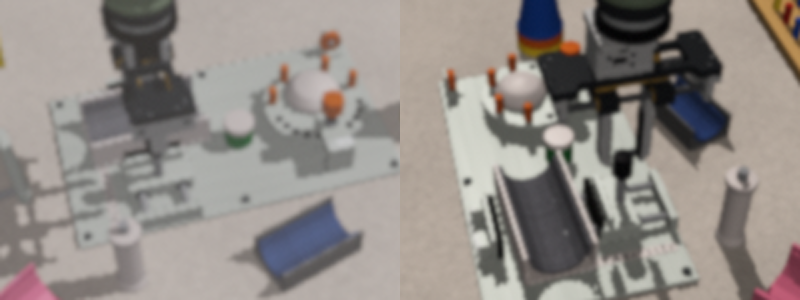

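View pics/b_w.png

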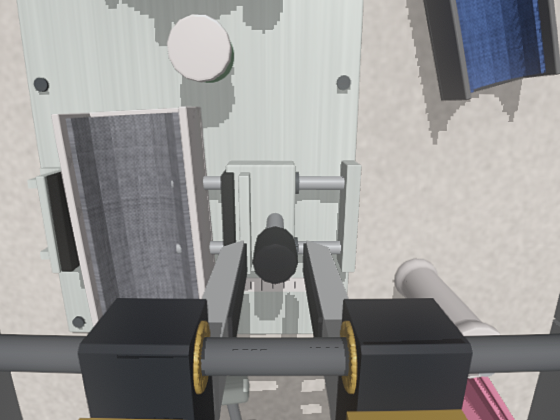

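>>> carry_out(motion=[{"x": 0, "y": 0, "z": 0, "ax": 0, "ay": 0, "az": 0, "jaw": 1}, {"x": 0, "y": 0, "z": 0, "ax": 0, "ay": 0, "az": 0, "jaw": 1}, {"x": 0, "y": 0, "z": 0, "ax": 0, "ay": 0, "az": 0, "jaw": 1}, {"x": 0, "y": 0, "z": 0, "ax": 0, "ay": 0, "az": 0, "jaw": 1}], squeeze=25)

```text
clock: 4.88
tcp_pos: [0.56, -0.1184, 0.0752]
tool_rot: [3.141, 0.0, 1.538]
ft_force: [0.3, -0.1, -1.0]
finger_gap: 0.243
```

```bash
python3 look.py c;python3 - <<'E'
from h import *
np.set_printoptions(precision=4,suppress=True)
P=viewer.camera_params("wrist")
print(atz("wrist",(256,276),.105,P))
s=cv2.imread("pics/c_w.png");cv2.imwrite("pics/c_wc.png",cv2.resize(s[150:350,180:380],None,fx=3,fy=3,interpolation=cv2.INTER_CUBIC))
E
```

```text
4.875 [ 0.56   -0.1184  0.0752] [3.1413 0.0001 1.538 ] [ 0.2782 -0.061  -1.0173] 0.2431753031665996
[('wrist', array([241.3226, 277.965 ])), ('scene', array([230.3576, 241.5932])), ('side', array([255.5211, 321.1488]))]
[ 0.5588 -0.115   0.105 ]
```

View pics/c_wc.png

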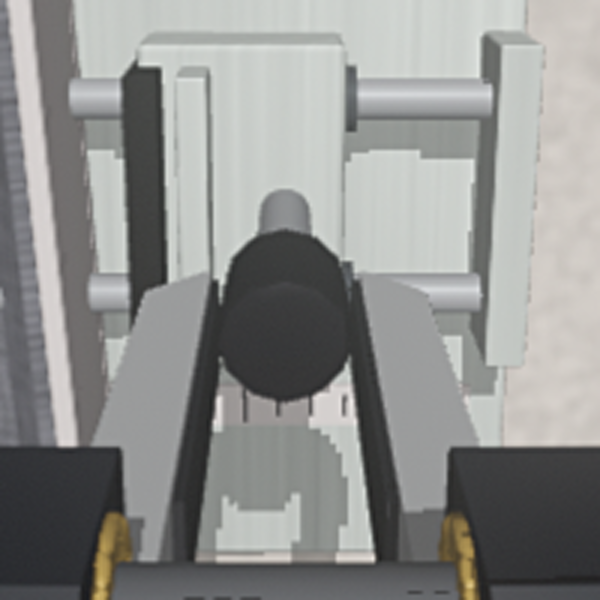

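>>> carry_out(motion=[{"x": 0, "y": -0.12, "z": 0, "ax": 0, "ay": 0, "az": 0, "jaw": 1}, {"x": 0, "y": -0.12, "z": 0, "ax": 0, "ay": 0, "az": 0, "jaw": 1}, {"x": 0, "y": -0.12, "z": 0, "ax": 0, "ay": 0, "az": 0, "jaw": 1}, {"x": 0, "y": -0.12, "z": 0, "ax": 0, "ay": 0, "az": 0, "jaw": 1}, {"x": 0, "y": -0.12, "z": 0, "ax": 0, "ay": 0, "az": 0, "jaw": 1}, {"x": 0, "y": -0.12, "z": 0, "ax": 0, "ay": 0, "az": 0, "jaw": 1}], squeeze=30)

```text
clock: 5.78
tcp_pos: [0.5453, -0.1179, 0.0753]
tool_rot: [3.134, 0.0, 1.538]
ft_force: [9.7, 0.9, -8.6]
finger_gap: 0.241
```

```bash
python3 look.py d
```

```text
5.775 [ 0.5453 -0.1179  0.0753] [3.1338 0.0002 1.5376] [ 9.7192  0.9181 -8.6313] 0.24109417287547766
[('wrist', array([241.2716, 278.6277])), ('scene', array([226.612 , 240.5175])), ('side', array([256.6162, 314.9214]))]
```

View pics/d_w.png

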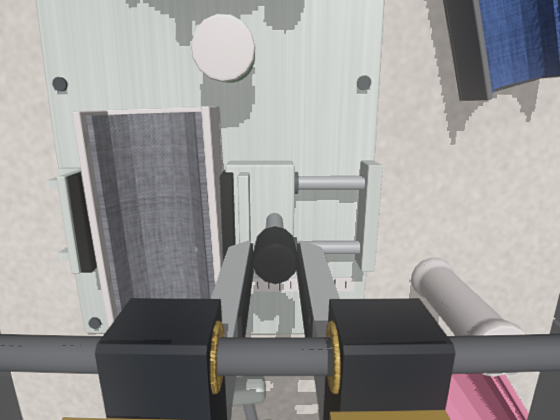

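>>> carry_out(motion=[{"x": 0, "y": -0.1, "z": 0, "ax": 0, "ay": 0, "az": 0, "jaw": 1}, {"x": 0, "y": -0.1, "z": 0, "ax": 0, "ay": 0, "az": 0, "jaw": 1}, {"x": 0, "y": -0.08, "z": 0, "ax": 0, "ay": 0, "az": 0, "jaw": 1}, {"x": 0, "y": 0, "z": 0, "ax": 0, "ay": 0, "az": 0, "jaw": 1}], squeeze=30)

```text
clock: 6.42
tcp_pos: [0.5381, -0.1176, 0.0753]
tool_rot: [3.134, 0.0, 1.538]
ft_force: [8.2, 0.3, -7.4]
finger_gap: 0.242
```

```bash
python3 look.py e
```

```text
6.425 [ 0.5381 -0.1176  0.0753] [3.1343 0.0002 1.5376] [ 8.2206  0.2642 -7.3684] 0.24153802286246864
[('wrist', array([241.3219, 277.9266])), ('scene', array([224.8138, 239.9892])), ('side', array([257.1714, 311.8724]))]
```

View pics/e_w.png

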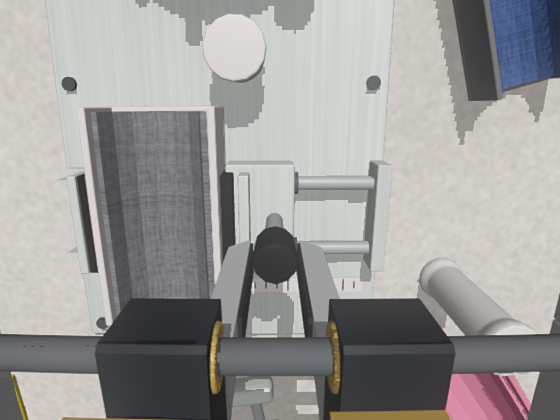

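>>> carry_out(motion=[{"x": 0, "y": -0.08, "z": 0, "ax": 0, "ay": 0, "az": 0, "jaw": 1}, {"x": 0, "y": -0.08, "z": 0, "ax": 0, "ay": 0, "az": 0, "jaw": 1}], squeeze=30)

```text
clock: 6.82
tcp_pos: [0.5345, -0.1175, 0.0752]
tool_rot: [3.133, 0.0, 1.538]
ft_force: [10.5, 0.9, -8.6]
finger_gap: 0.243
```

>>> carry_out(motion=[{"x": 0, "y": -0.04, "z": 0, "ax": 0, "ay": 0, "az": 0, "jaw": 1}, {"x": 0, "y": 0, "z": 0, "ax": 0, "ay": 0, "az": 0, "jaw": 1}], squeeze=30)

```text
clock: 7.08
tcp_pos: [0.5339, -0.1175, 0.0753]
tool_rot: [3.133, 0.0, 1.537]
ft_force: [9.6, -0.6, -8.8]
finger_gap: 0.241
```

```bash
python3 look.py f
python3 - <<'E'
import cv2
s=cv2.imread("pics/f_w.png");cv2.imwrite("pics/f_wc.png",cv2.resize(s[90:340,50:310],None,fx=2.3,fy=2.3,interpolation=cv2.INTER_CUBIC))
E
```

```text
7.075 [ 0.5339 -0.1175  0.0753] [3.1326 0.0003 1.5374] [ 9.6303 -0.5841 -8.826 ] 0.24113635172124803
[('wrist', array([241.3447, 277.9507])), ('scene', array([223.7574, 239.682 ])), ('side', array([257.4849, 310.0799]))]
```

View pics/f_wc.png

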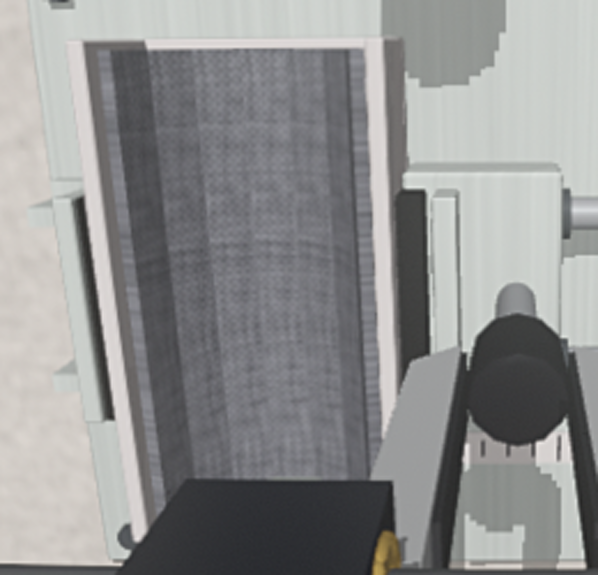

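>>> carry_out(motion=[{"x": 0, "y": -0.06, "z": 0, "ax": 0, "ay": 0, "az": 0, "jaw": 1}, {"x": 0, "y": -0.03, "z": 0, "ax": 0, "ay": 0, "az": 0, "jaw": 1}], squeeze=30)

```text
clock: 7.48
tcp_pos: [0.5332, -0.1175, 0.0753]
tool_rot: [3.129, 0.0, 1.537]
ft_force: [16.9, 0.9, -12.6]
finger_gap: 0.242
```

>>> carry_out(motion=[{"x": 0, "y": -0.04, "z": 0, "ax": 0, "ay": 0, "az": 0, "jaw": 1}, {"x": 0, "y": 0, "z": 0, "ax": 0, "ay": 0, "az": 0, "jaw": 1}], squeeze=30)

```text
clock: 7.72
tcp_pos: [0.5333, -0.1175, 0.0753]
tool_rot: [3.127, 0.0, 1.537]
ft_force: [16.9, 1.0, -15.3]
finger_gap: 0.242
```

```bash
python3 look.py g
python3 - <<'E'
import cv2
s=cv2.imread("pics/g_w.png");cv2.imwrite("pics/g_wc.png",cv2.resize(s[90:340,50:310],None,fx=2.3,fy=2.3,interpolation=cv2.INTER_CUBIC))
E
```

```text
7.725 [ 0.5333 -0.1175  0.0753] [3.1269 0.0004 1.5371] [ 16.8998   0.9647 -15.2864] 0.2418871104724185
[('wrist', array([241.2391, 277.8627])), ('scene', array([223.6026, 239.6451])), ('side', array([257.5212, 309.8186]))]
```

View pics/g_wc.png

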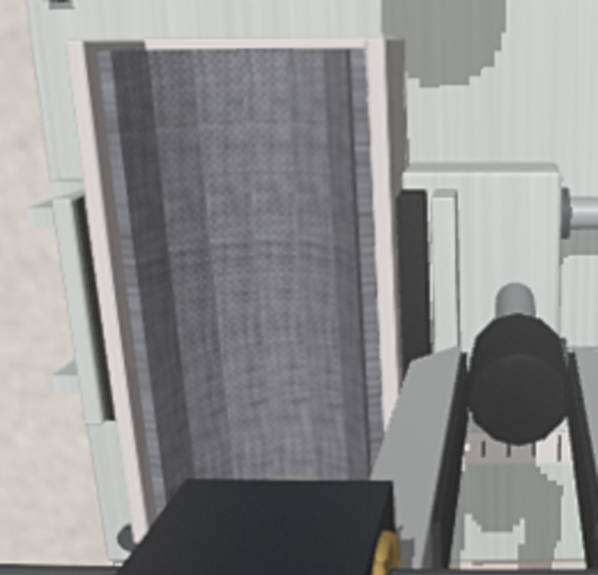

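Run:
```python
import cv2,numpy as np
r=[]
for n in "degf":pass
for n in "cdefg":
    s=cv2.imread(f"pics/{n}_w.png"); r.append(cv2.resize(s[150:250,205:305],None,fx=3,fy=3,interpolation=cv2.INTER_NEAREST)[:, :160*1])
    g=s[195:215,210:260].mean(axis=(0,2));print(n,g.round().astype(int))
cv2.imwrite("pics/cmp.png",np.hstack(r))
```

```text
c [179 186 187 186 185 183 184 187 182 182 179 120  70  64  66  67  67  67
  67  68  68  68  64  54  92 198 206 203 184 188 202 203 202 202 202 203
 205 209 198 126 141 201 203 199 198 199 200 203 206 205]
d [213 212 212 214 212 188 137 111 111 113  98  70  63  64  65  65  65  66
  66  66  66  65  56  64 145 204 207 205 176 195 204 204 203 204 204 206
 208 208 176 121 186 205 202 200 200 201 203 206 208 205]
e [142 198 213 213 212 213 215 203 144 110  95  69  63  64  65  65  66  66
  66  66  67  65  56  64 145 204 207 205 178 196 205 204 203 204 205 206
 208 208 175 123 188 205 202 200 200 201 203 206 208 205]
f [126 124 139 197 213 212 212 213 215 204 145 110  92  69  64  65  66  66
  66  67  67  67  68  66  55  75 171 173 166 199 205 204 203 204 205 206
 209 206 164 123 195 205 202 200 200 202 203 206 207 204]
g [127 125 128 167 206 213 212 213 214 212 188 129 106  77  64  64  65  66
  66  66  66  67  67  67  62  57 114 191 192 204 205 203 204 204 205 207
 210 200 130 147 203 205 201 200 201 202 205 208 206 203]
```

View pics/cmp.png

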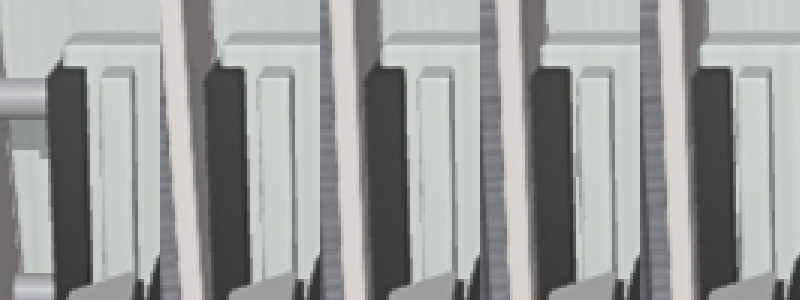

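>>> carry_out(motion=[{"x": 0, "y": -0.08, "z": 0, "ax": 0, "ay": 0, "az": 0, "jaw": 1}, {"x": 0, "y": 0, "z": 0, "ax": 0, "ay": 0, "az": 0, "jaw": 1}], squeeze=30)

```text
clock: 8.12
tcp_pos: [0.5333, -0.1175, 0.0754]
tool_rot: [3.122, 0.001, 1.537]
ft_force: [22.0, 0.7, -18.7]
finger_gap: 0.244
```

```bash
python3 look.py i
python3 - <<'E'
from h import *
s=cv2.imread("pics/i_w.png");print(s[195:215,210:260].mean(axis=(0,2)).round().astype(int))
print((proj("wrist",[.51,-.09,.04])-proj("wrist",[.50,-.09,.04]))/10)
E
```

```text
8.125 [ 0.5333 -0.1175  0.0754] [3.1224 0.0005 1.5368] [ 21.9608   0.7261 -18.6755] 0.24414891451374235
[('wrist', array([241.3074, 277.8688])), ('scene', array([223.5996, 239.6291])), ('side', array([257.5093, 309.8444]))]
[126 124 130 184 211 213 212 213 215 209 168 118  98  71  63  64  65  66
  66  66  66  67  67  66  57  73 162 167 192 205 205 203 204 204 205 207
 210 195 127 177 204 203 200 200 201 203 206 208 205 203]
[-0.05606965  1.49948199]
```

Run:
```python
from h import *
s=cv2.imread("pics/i_w.png");cv2.imwrite("pics/i_wc.png",cv2.resize(s[90:340,50:310],None,fx=2.3,fy=2.3,interpolation=cv2.INTER_CUBIC))
d=viewer.snapshot("side")[:,:,::-1];cv2.imwrite("pics/i_d.png",cv2.resize(d[220:330,220:360],None,fx=5,fy=5,interpolation=cv2.INTER_CUBIC))
print(get_state())
```

```text
{'clock': 8.325, 'joints': array([-0.3794312 ,  0.24579221,  1.73172948,  0.0065304 ,  1.14606534,
       -0.34807393]), 'qd': array([ 0.0004781 ,  0.00057068, -0.00155442, -0.00112383,  0.00033452,
       -0.00015955]), 'joint_torque': array([-2.89086074e+00, -4.21229768e+01, -2.03594613e+01, -2.49853693e+00,
        6.56906068e+00,  3.23859311e-02]), 'tcp_pos': array([ 0.53330019, -0.11751909,  0.07538835]), 'tool_rot': array([3.12262845e+00, 5.00465517e-04, 1.53679685e+00]), 'ft_force': array([ 22.89709649,   0.28693981, -18.69263735]), 'wrist_torque': array([ 0.06698844, -4.04507751,  0.03555933]), 'finger_gap': 0.24026866563812305}
```

View pics/i_wc.png

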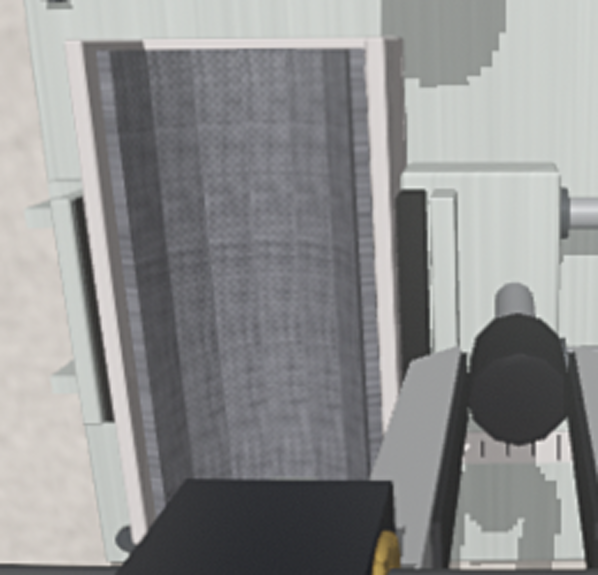

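View pics/i_d.png

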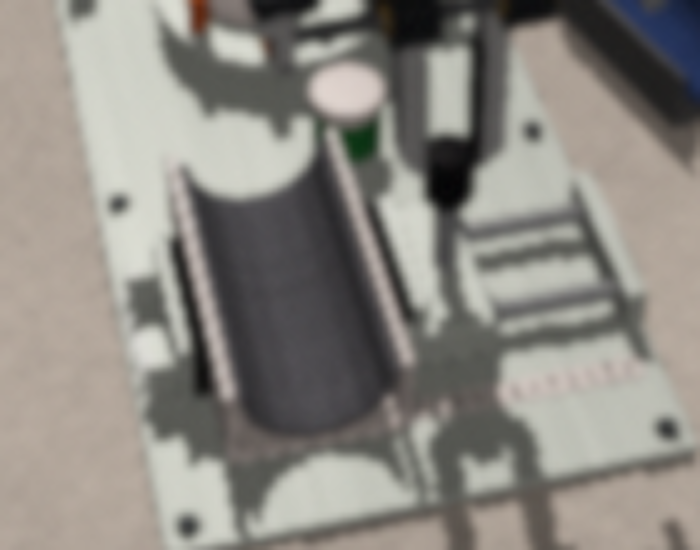

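>>> carry_out(motion=[{"x": 0, "y": 0, "z": 0, "ax": 0, "ay": 0, "az": 0, "jaw": 0}, {"x": 0, "y": 0, "z": 0, "ax": 0, "ay": 0, "az": 0, "jaw": 0}, {"x": 0, "y": 0, "z": 0, "ax": 0, "ay": 0, "az": 0, "jaw": 0}, {"x": 0, "y": 0, "z": 0, "ax": 0, "ay": 0, "az": 0, "jaw": 0}, {"x": 0, "y": 0, "z": 0, "ax": 0, "ay": 0, "az": 0, "jaw": 0}], squeeze=30)

```text
clock: 8.95
tcp_pos: [0.5242, -0.1171, 0.0751]
tool_rot: [-3.141, -0.0, 1.538]
ft_force: [0.3, 0.2, -0.4]
finger_gap: 0.5
```

```bash
python3 look.py j
python3 - <<'E'
from h import *
s=cv2.imread("pics/j_w.png");print(s[195:215,205:260].mean(axis=(0,2)).round().astype(int))
E
```

```text
8.95 [ 0.5242 -0.1171  0.0751] [-3.1409 -0.0001  1.5379] [ 0.2721  0.1942 -0.4292] 0.4996206717487454
[('wrist', array([241.1577, 277.4351])), ('scene', array([221.4153, 239.0218])), ('side', array([258.288 , 305.9281]))]
[111 113 118 116 105 101  99 103 103 101  99  97 100  96  80  79 112 126
 126 125 125 122 130 191 211 210 210 211 213 205 150 112  78  64  65  66
  66  67  67  67  67  67  67  61  68 154 204 181 200 203 202 201 202 203
 204]
```

View pics/j_w.png

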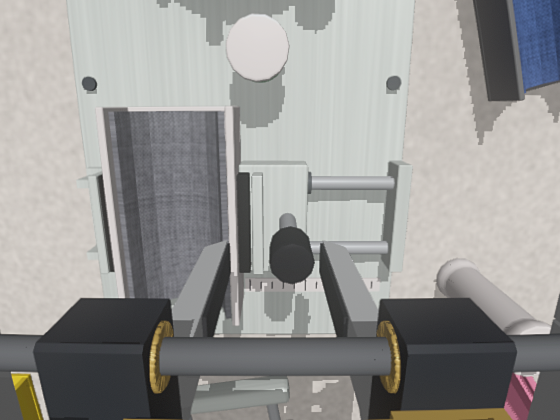

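Run:
```python
from h import *
np.set_printoptions(precision=4,suppress=True)
s=cv2.imread("pics/j_w.png");print(s[195:215,240:275].mean(axis=(0,2)).round().astype(int))
cv2.imwrite("pics/j_wc.png",cv2.resize(s[150:300,220:340],None,fx=4,fy=4,interpolation=cv2.INTER_CUBIC))
P=viewer.camera_params("wrist")
print("knob",atz("wrist",(256,291.5),.105,P))
for z in (.036,.044):
  print(z,"pad L/R, strip L/R",[atz("wrist",(205,c),z,P)[0] for c in (236.8,249.7,252,263)])
print("fixed",atz("wrist",(205,104),.044,P),atz("wrist",(205,112),.044,P),"troughrim",[atz("wrist",(205,c),.052,P)[0] for c in (108,116,228,236)])
```

```text
[ 66  66  67  67  67  67  67  67  61  68 154 204 181 200 203 202 201 202
 203 204 207 199 143 175 201 201 198 198 199 201 204 206 203 201 200]
knob [ 0.5312 -0.1141  0.105 ]
0.036 pad L/R, strip L/R [np.float64(0.4968235859608197), np.float64(0.5057011954666981), np.float64(0.507283276334423), np.float64(0.5148475250411436)]
0.044 pad L/R, strip L/R [np.float64(0.49775627935683214), np.float64(0.5063412702748439), np.float64(0.5078712035155418), np.float64(0.5151861238672174)]
fixed [ 0.4083 -0.0995  0.044 ] [ 0.4138 -0.0997  0.044 ] troughrim [np.float64(0.4149212271141594), np.float64(0.4202073552418263), np.float64(0.49302732067420724), np.float64(0.498174458885395)]
```

View pics/j_wc.png

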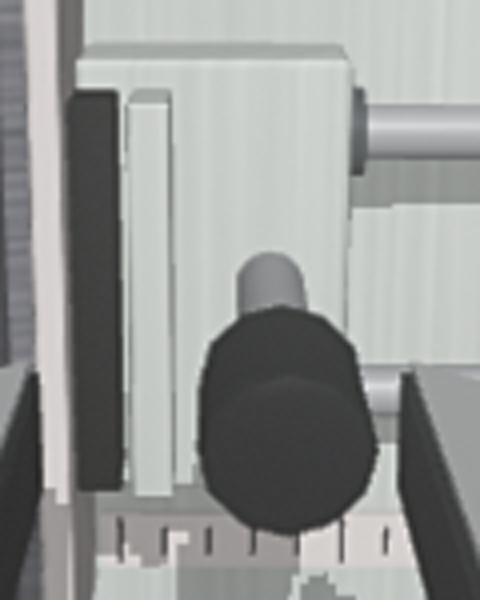

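>>> carry_out(motion=[{"x": 0, "y": 0, "z": -0.7, "ax": 0, "ay": 0, "az": 0, "jaw": 0}, {"x": 0, "y": 0, "z": -0.7, "ax": 0, "ay": 0, "az": 0, "jaw": 0}, {"x": 0, "y": 0, "z": -0.7, "ax": 0, "ay": 0, "az": 0, "jaw": -1}, {"x": 0, "y": 0, "z": -0.7, "ax": 0, "ay": 0, "az": 0, "jaw": -1}, {"x": 0.87, "y": 0.124, "z": 0, "ax": 0, "ay": 0, "az": 0, "jaw": -1}, {"x": 0.87, "y": 0.124, "z": 0, "ax": 0, "ay": 0, "az": 0, "jaw": -1}, {"x": 0.87, "y": 0.124, "z": 0, "ax": 0, "ay": 0, "az": 0, "jaw": -1}, {"x": 0.87, "y": 0.124, "z": 0, "ax": 0, "ay": 0, "az": 0, "jaw": -1}, {"x": 0.87, "y": 0.124, "z": 0, "ax": 0, "ay": 0, "az": 0, "jaw": -1}, {"x": 0.87, "y": 0.124, "z": 0, "ax": 0, "ay": 0, "az": 0, "jaw": -1}, {"x": 0.87, "y": 0.124, "z": 0, "ax": 0, "ay": 0, "az": 0, "jaw": -1}, {"x": 0.87, "y": 0.124, "z": 0, "ax": 0, "ay": 0, "az": 0, "jaw": -1}, {"x": 0.87, "y": 0.124, "z": 0, "ax": 0, "ay": 0, "az": 0, "jaw": -1}, {"x": 0.87, "y": 0.124, "z": 0, "ax": 0, "ay": 0, "az": 0, "jaw": -1}, {"x": 0, "y": 0, "z": 0, "ax": 0, "ay": 0, "az": 0, "jaw": -1}, {"x": 0, "y": 0, "z": 0, "ax": 0, "ay": 0, "az": 0, "jaw": -1}], squeeze=30)

```text
clock: 11.1
tcp_pos: [0.5627, 0.0986, 0.1455]
tool_rot: [3.141, 0.001, 1.538]
ft_force: [-0.1, 0.3, 0.4]
finger_gap: 0.997
```

```bash
python3 look.py k
python3 - <<'E'
from h import *
print([(d["centre"],d["conf"]) for d in finder.landmark_of("wrist","plunger_knob")])
print([(d["extent"],d["conf"]) for d in finder.silhouettes("wrist","plunger_knob")])
E
```

```text
11.1 [0.5627 0.0986 0.1455] [3.1414 0.0006 1.538 ] [-0.0599  0.2542  0.4266] 0.9966850600038001
[('wrist', array([241.0078, 278.0117])), ('scene', array([197.6836, 312.3212])), ('side', array([177.2926, 295.5654]))]
[([211.7, 275.5], 0.85)]
[([254.9, 190.7, 295.4, 232.2], 0.71)]
```

View pics/k_w.png

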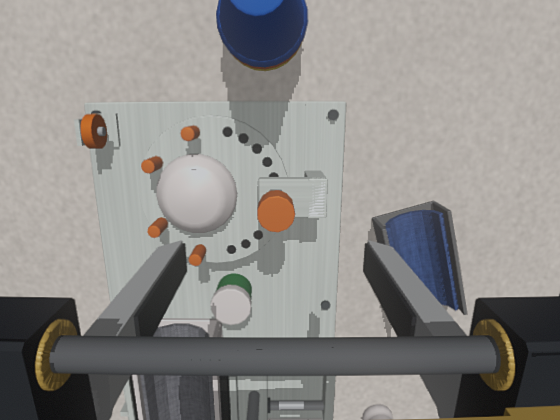

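View pics/k_s.png

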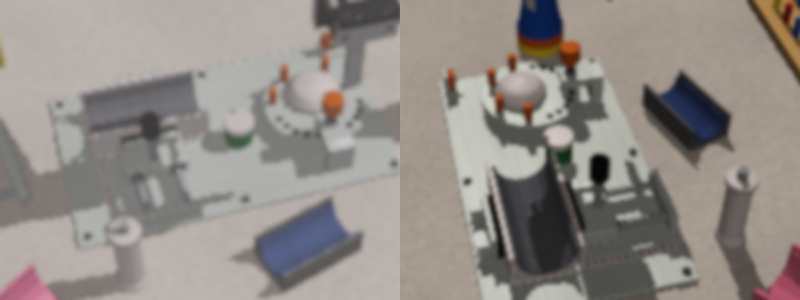

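Run:
```python
from h import *
np.set_printoptions(precision=4,suppress=True)
print(atz("wrist",(211.5,275.5),.096),atz("wrist",(211.7,275.5),.09),atz("wrist",(195,198),.06))
print([(c,[(d["centre"],d["conf"]) for d in finder.landmark_of(c,"plunger_knob")]) for c in("scene","side")])
```

```text
[0.5615 0.1027 0.096 ] [0.5614 0.1008 0.09  ] [0.4986 0.1084 0.06  ]
[('scene', [([209.8, 315.2], 0.64)]), ('side', [([194.3, 298.1], 0.58), ([227.2, 350.9], 0.52)])]
```

>>> carry_out(motion=[{"x": 0.16, "y": -0.05, "z": 0, "ax": 0, "ay": 0, "az": 0, "jaw": 0}, {"x": 0, "y": 0, "z": 0, "ax": 0, "ay": 0, "az": 0, "jaw": 0}, {"x": 0, "y": 0, "z": 0, "ax": 0, "ay": 0, "az": 0, "jaw": 0}, {"x": 0, "y": 0, "z": 0, "ax": 0, "ay": 0, "az": 0, "jaw": 0}, {"x": 0, "y": 0, "z": 0, "ax": 0, "ay": 0, "az": 0, "jaw": 0}, {"x": 0, "y": 0, "z": 0, "ax": 0, "ay": 0, "az": 0, "jaw": 0}, {"x": 0, "y": 0, "z": 0.5, "ax": 0, "ay": 0, "az": 0, "jaw": 0}, {"x": 0, "y": 0, "z": 0.5, "ax": 0, "ay": 0, "az": 0, "jaw": 0}, {"x": 0, "y": 0, "z": 0.3, "ax": 0, "ay": 0, "az": 0, "jaw": 0}, {"x": 0, "y": 0, "z": 0, "ax": 0, "ay": 0, "az": 0, "jaw": 0}], squeeze=40)

```text
clock: 12.7
tcp_pos: [0.5606, 0.1032, 0.1112]
tool_rot: [-3.139, 0.0, 1.538]
ft_force: [0.4, -0.4, -0.0]
finger_gap: 0.501
```

```bash
python3 look.py l
```

```text
12.7 [0.5606 0.1032 0.1112] [-3.139   0.0002  1.538 ] [ 0.4058 -0.4241 -0.0126] 0.5014244379711605
[('wrist', array([240.4536, 275.6431])), ('scene', array([204.7839, 312.8421])), ('side', array([187.1795, 294.2063]))]
```

View pics/l_w.png

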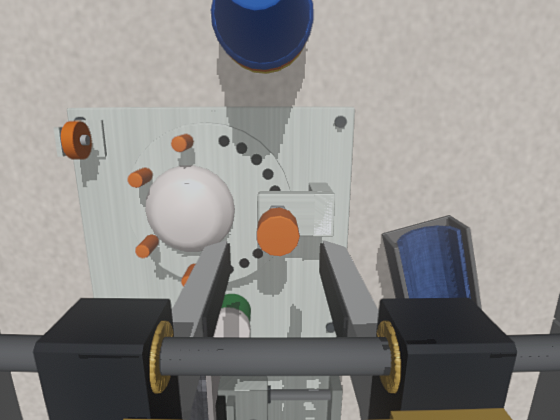

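>>> carry_out(motion=[{"x": 0, "y": 0.04, "z": 0.6, "ax": 0, "ay": 0, "az": 0, "jaw": 0}, {"x": 0, "y": 0, "z": 0.6, "ax": 0, "ay": 0, "az": 0, "jaw": 0}, {"x": 0, "y": 0, "z": 0.5, "ax": 0, "ay": 0, "az": 0, "jaw": 0}, {"x": 0, "y": 0, "z": 0, "ax": 0, "ay": 0, "az": 0, "jaw": 0}], squeeze=40)

```text
clock: 13.35
tcp_pos: [0.5609, 0.1031, 0.0681]
tool_rot: [-3.138, 0.0, 1.538]
ft_force: [0.7, 0.1, 0.5]
finger_gap: 0.497
```

```bash
python3 look.py m
python3 - <<'E'
from h import *
print(atz("wrist",(255,280),.096))
E
```

```text
13.35 [0.5609 0.1031 0.0681] [-3.1376  0.0003  1.5379] [0.7057 0.1163 0.4974] 0.4967496303811534
[('wrist', array([240.1638, 274.5072])), ('scene', array([214.4059, 312.0459])), ('side', array([200.0547, 294.2454]))]
[0.56390313 0.10522438 0.096     ]
```

View pics/m_w.png

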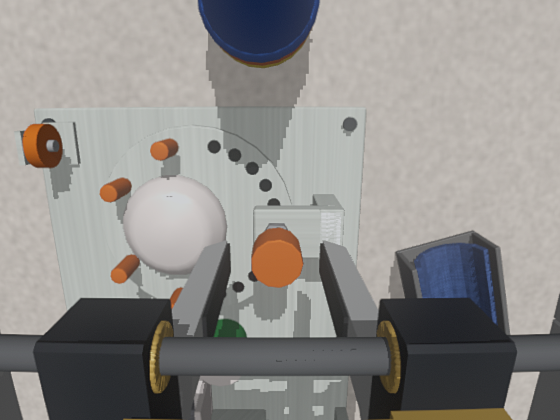

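View pics/m_s.png

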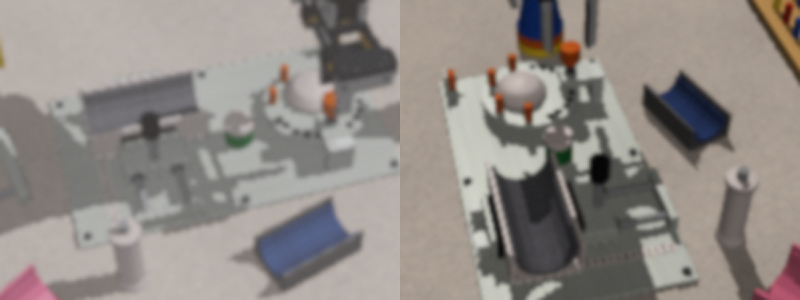

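>>> carry_out(motion=[{"x": 0.04, "y": 0.04, "z": 0, "ax": 0, "ay": 0, "az": 0, "jaw": 1}, {"x": 0, "y": 0, "z": 0, "ax": 0, "ay": 0, "az": 0, "jaw": 1}, {"x": 0, "y": 0, "z": 0, "ax": 0, "ay": 0, "az": 0, "jaw": 1}, {"x": 0, "y": 0, "z": 0, "ax": 0, "ay": 0, "az": 0, "jaw": 1}, {"x": 0, "y": 0, "z": 0, "ax": 0, "ay": 0, "az": 0, "jaw": 1}, {"x": 0, "y": 0, "z": 0, "ax": 0, "ay": 0, "az": 0, "jaw": 1}, {"x": 0, "y": 0, "z": 0, "ax": 0, "ay": 0, "az": 0, "jaw": 1}], squeeze=40)

```text
clock: 14.38
tcp_pos: [0.5638, 0.1042, 0.0706]
tool_rot: [3.141, -0.0, 1.538]
ft_force: [-2.6, 0.4, 4.9]
finger_gap: 0.262
```

```bash
python3 look.py n
```

```text
14.375 [0.5638 0.1042 0.0706] [ 3.1414 -0.0001  1.538 ] [-2.6323  0.3626  4.9209] 0.26160606892111377
[('wrist', array([241.325 , 277.9591])), ('scene', array([214.4364, 312.7626])), ('side', array([198.9039, 295.1361]))]
```

View pics/n_w.png

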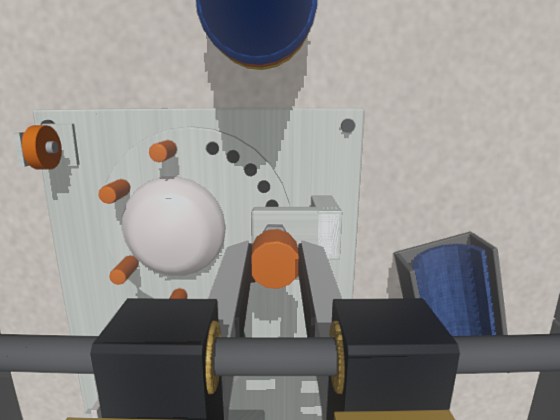

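>>> carry_out(motion=[{"x": 0, "y": 0, "z": -0.1, "ax": 0, "ay": 0, "az": 0, "jaw": 1}, {"x": 0, "y": 0, "z": -0.1, "ax": 0, "ay": 0, "az": 0, "jaw": 1}, {"x": 0, "y": 0, "z": -0.1, "ax": 0, "ay": 0, "az": 0, "jaw": 1}, {"x": 0, "y": 0, "z": 0, "ax": 0, "ay": 0, "az": 0, "jaw": 1}], squeeze=40)

```text
clock: 15.02
tcp_pos: [0.5635, 0.1042, 0.077]
tool_rot: [-3.141, -0.0, 1.538]
ft_force: [3.2, 0.4, -8.3]
finger_gap: 0.261
```

```bash
python3 look.py o;  python3 - <<'E'
from h import *
d=viewer.snapshot("side")[:,:,::-1];cv2.imwrite("pics/o_d.png",cv2.resize(d[160:260,240:360],None,fx=5,fy=5,interpolation=cv2.INTER_CUBIC))
E
```

```text
15.025 [0.5635 0.1042 0.077 ] [-3.1411 -0.0001  1.538 ] [ 3.2265  0.3912 -8.3446] 0.2605592513841061
[('wrist', array([241.1781, 277.9354])), ('scene', array([212.9784, 312.8417])), ('side', array([197.0494, 295.0496]))]
```

View pics/o_w.png

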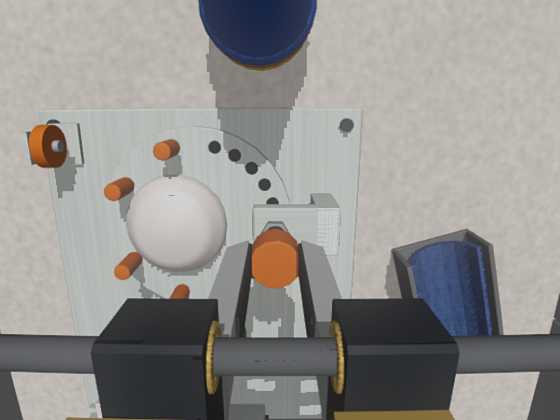

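View pics/o_d.png

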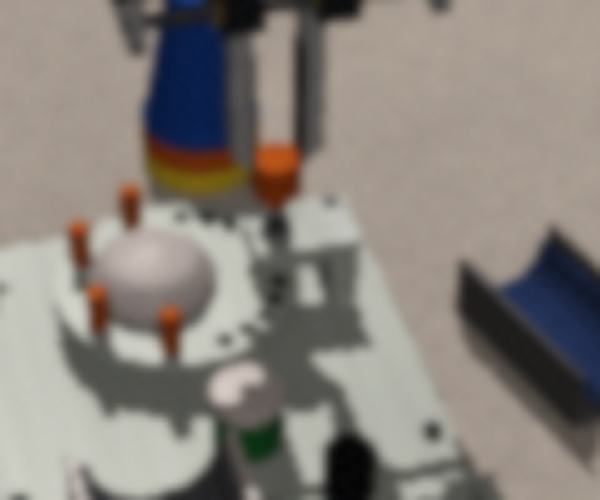

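>>> carry_out(motion=[{"x": 0, "y": 0, "z": -0.1, "ax": 0, "ay": 0, "az": 0, "jaw": 1}, {"x": 0, "y": 0, "z": -0.1, "ax": 0, "ay": 0, "az": 0, "jaw": 1}, {"x": 0, "y": 0, "z": -0.1, "ax": 0, "ay": 0, "az": 0, "jaw": 1}, {"x": 0, "y": 0, "z": -0.08, "ax": 0, "ay": 0, "az": 0, "jaw": 1}, {"x": 0, "y": 0, "z": 0, "ax": 0, "ay": 0, "az": 0, "jaw": 1}, {"x": 0, "y": 0, "z": 0, "ax": 0, "ay": 0, "az": 0, "jaw": 1}], squeeze=45)

```text
clock: 15.98
tcp_pos: [0.5632, 0.1042, 0.085]
tool_rot: [-3.141, -0.0, 1.538]
ft_force: [8.1, 1.9, -19.9]
finger_gap: 0.255
```

>>> carry_out(motion=[{"x": 0, "y": 0, "z": 0, "ax": 0, "ay": 0, "az": 0, "jaw": 1}, {"x": 0, "y": 0, "z": 0, "ax": 0, "ay": 0, "az": 0, "jaw": 1}, {"x": 0, "y": 0, "z": 0, "ax": 0, "ay": 0, "az": 0, "jaw": 1}, {"x": 0, "y": 0, "z": 0, "ax": 0, "ay": 0, "az": 0, "jaw": 1}], squeeze=45)

```text
clock: 16.48
tcp_pos: [0.5633, 0.1042, 0.085]
tool_rot: [-3.141, -0.0, 1.538]
ft_force: [7.4, 2.0, -20.7]
finger_gap: 0.257
```

```bash
python3 look.py p;  python3 - <<'E'
from h import *
d=viewer.snapshot("side")[:,:,::-1];cv2.imwrite("pics/p_d.png",cv2.resize(d[160:310,220:380],None,fx=3.8,fy=3.8,interpolation=cv2.INTER_CUBIC))
E
```

```text
16.475 [0.5633 0.1042 0.085 ] [-3.1408 -0.0001  1.5378] [  7.4182   1.9928 -20.7108] 0.2573293961018776
[('wrist', array([241.3098, 277.98  ])), ('scene', array([211.1794, 312.9577])), ('side', array([194.6992, 295.0048]))]
```

View pics/p_w.png

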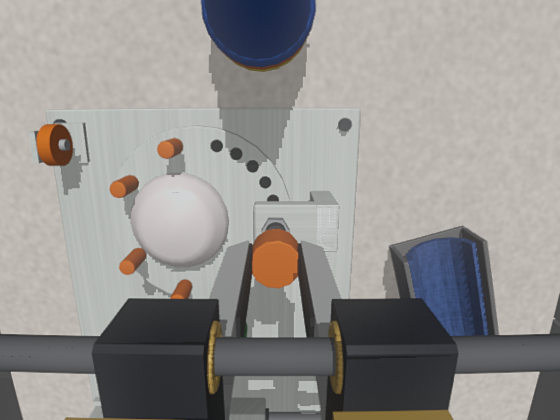

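View pics/p_d.png

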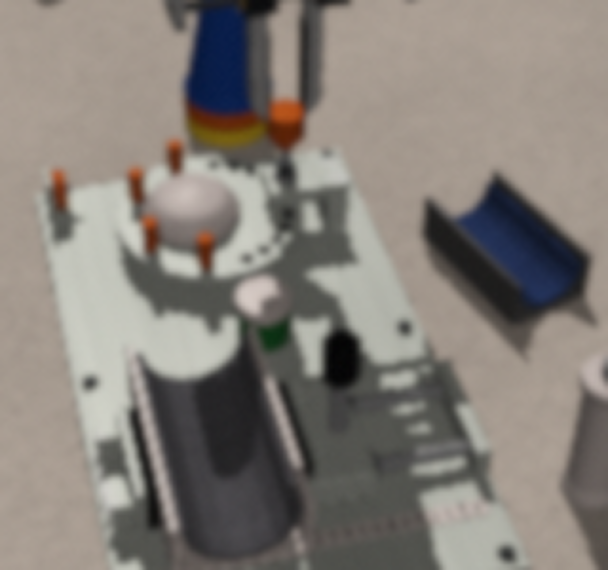

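The plunger knob is still in the fingers at (257,275) in the wrist view. The force is steady at about 20 N, which is more than the 12 N spring, so it's against its stop. In the side view the trough sits between the jaws, the pegs haven't turned, and the bystanders are in place.

Run:
```python
from workcell import ticket,get_state
print(ticket.close_job()); s=get_state();print(s["clock"],s["tcp_pos"],s["ft_force"])
```

```text
the job is handed in; nothing more can be done
None
the job is handed in; nothing more can be done
```

I clamped the trough, pulled the orange plunger up to its stop, and handed the job in at about 16.5 s with the fingers still holding it. No verdict was reported.

- **Clamp:** I slid the moving jaw by its black knob until the trough sat square against the fixed jaw, then let go. In the wrist picture taken just after release, the pad is squeezed about 1.7 mm, which should give roughly 4 N.
- **Plunger:** The tool rose 14.4 mm with the plunger and settled with a steady pull of about 20 N, more than the 12 N spring, so the plunger is against its stop.
- **Surroundings:** By eye in the last pictures, the trough was still between the jaws, the hand plate hadn't turned, and the bystanders were in place.

**What disagreed or went unmeasured:**
- **Push force:** The last push on the jaw reached about 22 N, but friction plus the squeeze I saw should need only about 12.5 N. The pad force may therefore be higher than my estimate, but with at most 22 N on the knob it should be well under the 45 N crush limit. I never measured it directly.
- **Last clamp check:** I didn't measure the squeeze again after lifting the plunger. That last check was a low-resolution side view.
- **Finger gap:** The reading on the plunger knob was 24.6 mm, not 28 mm, and the tool rose about 2.5 mm as the fingers closed. I didn't find out why, but there was no sign of slipping.
- **Refused call:** My first move call was refused for missing keys; nothing moved.

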